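Clamp a tube in the welding fixture

ROBOT

A 7-joint arm with a two-finger parallel gripper is mounted at the origin on the work surface. World frame = base frame: x ahead of the robot, y to its left, z up, the work surface at z = 0. Lengths are in m, angles in rad, forces in N, time in s.
With the tool pointing down it reaches from about 0.425 to 0.925 m from the base axis. Payload 6.8 kg.
Tool frame: the origin (TCP) lies at the very end of the fingers, on their centre line; the grasp point (between the pads) lies 19 mm behind it; z points along the fingers, y is the direction in which the jaws open and shut (so a half turn about z gives the same grasp; the last joint's range is limited). The gripper opens to 88 mm and grips with 3 to 60 N. Pads are 20 mm wide; open, the fingers measure 115 mm over their backs; the gripper's body (75 mm by 178 mm) begins 61 mm behind the grasp point.
Start: joints at [-1.254, 0.477, 0.022, 1.555, -0.011, 1.109, -0.083], TCP at [0.278, 0.615, 0.199] pointing down, gripper open.
Joint ranges: [-2.96, 2.96], [-0.34, 2.1], [-1.41, 1.46], [0.24, 2.44], [-1.37, 4.51], [0.17, 1.92], [-2.96, 2.96]. Speed limits (rad/s): [2.39, 2.39, 3.14, 3.14, 3.14, 3.14, 3.14].

INTERFACE

Orientations are given as a unit quaternion [w, x, y, z].
In Python, from plant import robot, viewer gives the robot as it stands.
- The arm moves only by the shell command python3 -m crank 'ROWS' [OPENING] [FORCE]. ROWS is a JSON object of lists of equal length, an entry for each row: "delta_pos": the shift along the tool's x, y, z in mm, a list of three; "dr": the turn, a rotation vector about the tool's x, y, z in degrees, a list of three. A call has 1 to 12 rows; each row is the pose to reach, as a shift and turn from the pose commanded when the call began, along the tool's axes at that moment; what a row does not reach only later rows make up. A row lasts 1/8 s, in which the tool goes at most 62.5 mm and 10.7 degrees, less where a joint would pass 70% of its speed; a pose out of reach is approached as far as the arm can. A call with a gripper value outside its range is refused whole. OPENING is the finger opening in mm, from 0 to 87.8, set as the call begins (- or left out, the last holds). The fingers move at their own pace and stop on an object; FORCE is the grip in N (left out, the last holds). Time passes only in rows, so rows that repeat a pose let the fingers close. It gives the time, the measured TCP pose, the force and the opening at its end, in the units of the state.
- robot.observe(): the state, without advancing time (a new reading comes with each control period).
- viewer.camera(name): name is "side" or "top" or "wrist"; returns the picture (400x640x3 uint8, red, green, blue); there is no depth.
- viewer.calibration(name): a dict with "vfov" (degrees; the focal length in pixels is half the picture's height over the tangent of half this angle, whatever the lens; pixels are square), "cx", "cy" (the principal point, pixels), "D" ([k1, k2, p1, p2, k3] as OpenCV has them; the pictures are not rectified), "eye" and "orientation" of the camera in the world; the wrist camera has in their place "T_tool_cam" (4x4, takes a point from camera to tool coordinates, whose origin is the TCP and whose axes are the flange's). Camera axes: x right, y down, z forward; pixel columns grow to the right and rows downward; lengths in m; the calibration is good to about 2 mm. A picture is of the moment at which its call begins: read the wrist's pose just before it. calibration takes no time and is no camera call.
- robot.close_job(): hands the job in, once; it reports no verdict.
The state is a dict: "time": time; "qpos": joint angles; "joint_velocities": joint speeds; "effort": joint torques, N m; "position": TCP position; "orientation": TCP orientation; "wrist_force": force on the tool from outside, world axes, zero at the start; "torque": the same for the moment, N m; "gripper_width": opening from 0.0 (shut) to 1.0 (fully open).
Only numpy, scipy, OpenCV 4.12 (cv2) and the standard library are available. Lean on these libraries where they do the work, as an engineer would, in place of code of your own. Each camera call takes 0.05 s, during which the arm holds its last target.

TASK

Clamp the steel tube in its welding fixture: with a finger, push the clamp strap round on its post until it stands square across the tube at its stop, and then push the cam lever on top of it fully down so that the rubber foot holds the tube tight. Only push, with the fingertips or the outside of the fingers: do not take the strap or the lever between them, leave the tube lying in its V rests, and do not disturb the loose things around. Finish with the hand clear.

Things in the scene. Friction and masses are not known exactly. Their poses are not given: they have to be found in the camera images.
- fixture: Fixed grey base plate, 280 x 280 x 14 mm, that carries the clamp and the tube rests; origin at the centre of its underside, on the table (z = 0 there), z up. Its own y axis runs along the tube, its own +x from the clamp post towards the tube. Post axis (vertical) at x = -55 mm, y = 0; tube axis at x = +55 mm, 64 mm above the table. An end stop plate 89 mm high stands at the tube's +y end (x = 55, y = 114 to 124 mm); the V rests reach 72 mm above the table.
- post_axis (a point): Point on the vertical swing axis of the clamp (the post), 119 mm above the table, at mid thickness of the strap when the cam is open. The axes are those of the base plate (x towards the tube).
- clamp_strap (a joint): Swing angle of the strap about the vertical post, rad. 0 = square across the tube, nose over the tube, against its stop; positive = swung away, anticlockwise seen from above, so that the nose points along the base plate's own +x turned by this angle (at 1.57 it points along the plate's +y). Starts at 1.2 to 1.7, range 0 to 2.0. Stiff: it stays where it is left, about 2 N pushes it at 90 mm from the post. The cam lever swings round with it.
- strap_mid (a point): Point on the strap's centre plane and on the post axis, at mid thickness; its own +x points along the strap to the nose, z up. The strap is a flat steel bar 28 mm wide and 14 mm thick, from 23 mm behind the post to 122 mm in front of it (round nose). With the cam open its underside is 112 mm and its top 126 mm above the table; pushing the lever down lowers it 6 mm.
- strap_nose (a point): Point inside the strap at mid thickness, 110 mm from the post axis, straight above the foot spindle. The spindle and nut (18 mm across) stand 16 mm above the strap's top here; the foot hangs under it.
- clamp_foot: Round black rubber foot, 22 mm across, under the strap's nose; origin at the centre of its lower face. With the cam open and the strap across the tube it clears the tube by 3 mm; with the lever fully down it is pressed on the tube by about 17 N (sprung). With the lever down it hangs too low to pass over the tube.
- cam_lever (a joint): Cam lever angle, rad. 0 = open: the lever stands up from its cross pin, leaning back 72 degrees above level towards the strap's tail (away from the nose, in the strap's centre plane). It grows as the lever is pushed back and down; its stop at 1.20 is fully down, lever nearly level (3 degrees above) and pointing away from the nose. Elevation above level = 1.25 - value. Starts at 0 to 0.2. It stays where it is left; about 3 to 6 N square to it at its grip moves it.
- lever_pin (a point): Cross pin of the cam lever, on the post axis, 143 mm above the table. The lever bar runs from here along this point's own -x; its own +z is square to the bar, on its upper face side (the face towards the nose when the lever is up, on top when it is down); its own y is the pin.
- lever_grip (a point): Centre of the upper face of the lever's black grip, 85 mm from the pin along the lever. Same axes as lever_pin. The grip is 50 mm long (60 to 110 mm from the pin), 18 mm wide and 11 mm thick.
- tube: Loose dark steel tube, 48 mm diameter, 220 mm long, 3 mm wall, lying along the base plate's y in two V rests; origin at its centre, own y along the tube. Its crest is 88 mm above the table.
- try_square: Bystander: loose steel try square lying flat on the base plate at its front right, stock 100 x 18 x 15 mm, thin blade 75 mm; origin under the stock's centre.
- gusset: Bystander: loose blue steel plate 95 x 75 x 8 mm with two holes, lying on the table; origin under its centre.
- bottle: Bystander: standing white bottle with a narrow neck, 52 mm across, 150 mm tall; origin under its centre.
- flange: Bystander: steel ring lying flat, 90 mm outside, 49 mm bore, 16 mm thick; origin under its centre.

How it is judged:
By the outcome, as a careful person would: the job done as asked, in the order asked, and still so for the second after the job is handed in, with the robot touching nothing.
It also fails if it takes over 56 s, if anything falls off the work surface, if the arm or the gripper's body presses on something with over 40 N, if the wrist force passes 120 N, or if a joint passes its speed limit or range.

## Working session

There is one attempt and no reset: what is moved stays moved. The work goes in short steps, Python scripts to look and compute and a shell command to move; the robot and the scene stay as the last step left them, time stands still between calls to the robot, and variables do not carry over. Pictures are saved under pics/ and viewed, and the job is handed in when it is done.

```bash
ls; mkdir -p pics; python3 - <<'E'
from plant import robot, viewer
import cv2
print(robot.observe())
for n in("side","top","wrist"):
    c=viewer.calibration(n); print(n,c)
    im=viewer.camera(n); cv2.imwrite(f"pics/{n}0.png",im[:,:,::-1])
E
```

```text
pics
{'time': 0.0, 'qpos': array([-1.25409065,  0.47777187,  0.02233505,  1.5564007 , -0.01149746,
        1.10928986, -0.08306869]), 'joint_velocities': array([-6.17282401e-04,  4.99747867e-04, -5.89608067e-04,  5.08218391e-04,
       -6.77381028e-04, -1.00550725e-03, -8.89079273e-05]), 'effort': array([ 6.32679530e-04, -5.82855105e+01,  1.53499726e+00, -2.72609907e+01,
       -5.43222483e-02,  1.67079148e-02,  1.47064857e-04]), 'position': array([0.27795566, 0.61443803, 0.19852202]), 'orientation': array([-1.20527777e-04,  2.10780564e-01,  9.77533015e-01, -8.62456202e-04]), 'wrist_force': array([ 0.2700209 , -0.57391274,  0.17767445]), 'torque': array([-0.03107139,  0.01965345,  0.02217235]), 'gripper_width': 0.9946729854158703}
side {'vfov': 51.05036882873092, 'cx': 317.3851970980104, 'cy': 202.14120964144513, 'D': array([-0.03012488,  0.        ,  0.        ,  0.        ,  0.        ]), 'eye': array([ 0.23087945, -1.01100753,  1.00752971]), 'orientation': array([-0.42107851,  0.8911555 , -0.15375201,  0.06996494])}
top {'vfov': 52.67982762997125, 'cx': 326.57033753766297, 'cy': 205.22110853296678, 'D': array([0.00973559, 0.        , 0.        , 0.        , 0.        ]), 'eye': array([ 0.37989133, -0.01321525,  1.332633  ]), 'orientation': array([ 0.05598205, -0.70310828,  0.7067565 , -0.05477233])}
wrist {'vfov': 58.20593657539498, 'cx': 322.7249724968213, 'cy': 196.97185069118044, 'D': array([0.01802632, 0.        , 0.        , 0.        , 0.        ]), 'T_tool_cam': array([[ 3.99057196e-04, -9.70847719e-01, -2.39696780e-01,
         6.61085773e-02],
       [ 9.99999920e-01,  3.92044687e-04,  7.69366796e-05,
        -6.56279366e-04],
       [ 1.92780493e-05, -2.39696792e-01,  9.70847798e-01,
        -1.84733753e-01],
       [ 0.00000000e+00,  0.00000000e+00,  0.00000000e+00,
         1.00000000e+00]])}
```

View pics/side0.png

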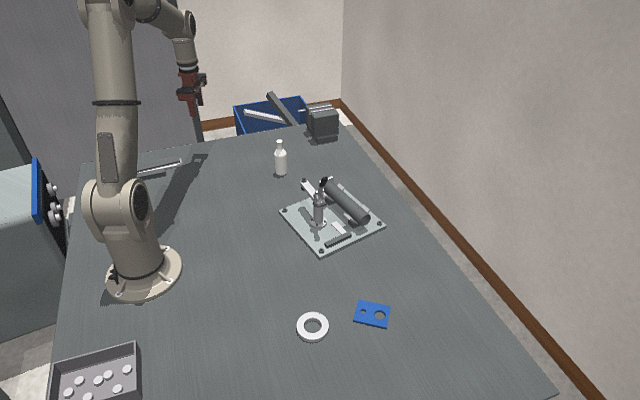

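View pics/top0.png

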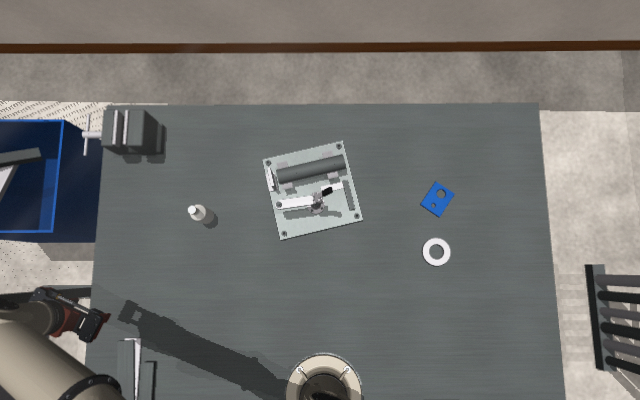

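View pics/wrist0.png

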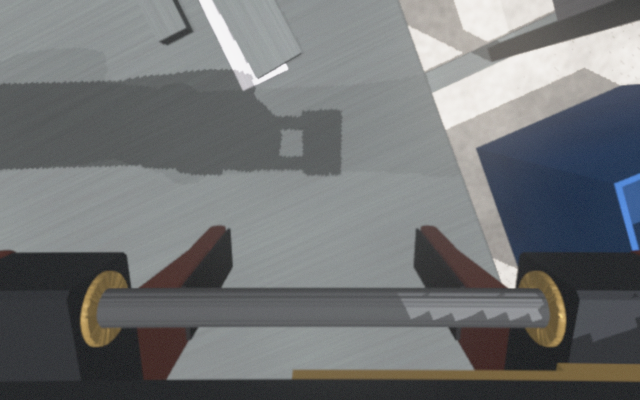

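The top view shows the plate with corners near (264,159), (343,141), (362,221) and (281,240), and the tube along its far edge. The strap's light bar points left towards (280,203), and the black grip is at (327,190). Next I'll enlarge it and measure.

```bash
cat > h.py <<'E'
import numpy as np, cv2
from scipy.spatial.transform import Rotation as R
from plant import robot, viewer
def rot(q): return R.from_quat([q[1],q[2],q[3],q[0]]).as_matrix()
def cam(n):
    c=viewer.calibration(n); f=200/np.tan(np.radians(c['vfov'])/2)
    K=np.array([[f,0,c['cx']],[0,f,c['cy']],[0,0,1]])
    if n=='wrist':
        s=robot.observe(); T=c['T_tool_cam']; Rt=rot(s['orientation'])
        return K,c['D'],Rt@T[:3,:3],Rt@T[:3,3]+s['position']
    return K,c['D'],rot(c['orientation']),c['eye']
def ray(C,uv):
    K,D,Rw,e=C
    p=cv2.undistortPoints(np.array(uv,float).reshape(-1,1,2),K,D).reshape(-1,2)
    d=np.c_[p,np.ones(len(p))]@Rw.T
    return e,d
def onz(C,uv,z):
    e,d=ray(C,uv); return e+d*((z-e[2])/d[:,2])[:,None]
def proj(C,P):
    K,D,Rw,e=C
    rv=cv2.Rodrigues(Rw.T)[0]
    return cv2.projectPoints(np.array(P,float).reshape(-1,3),rv,-Rw.T@e,K,D)[0].reshape(-1,2)
def tri(C1,u1,C2,u2):
    e1,d1=ray(C1,[u1]);e2,d2=ray(C2,[u2]);d1=d1[0]/np.linalg.norm(d1);d2=d2[0]/np.linalg.norm(d2)
    t=np.linalg.lstsq(np.c_[d1,-d2],e2-e1,rcond=None)[0]
    a=e1+t[0]*d1;b=e2+t[1]*d2
    return (a+b)/2,np.linalg.norm(a-b)
E
python3 - <<'E'
import cv2
a=cv2.imread('pics/top0.png')[130:250,240:380]; cv2.imwrite('pics/topz.png',cv2.resize(a,None,fx=5,fy=5,interpolation=2))
a=cv2.imread('pics/side0.png')[160:270,265:395]; cv2.imwrite('pics/sidez.png',cv2.resize(a,None,fx=5,fy=5,interpolation=2))
E
```

```text
(no output)
```

View pics/topz.png

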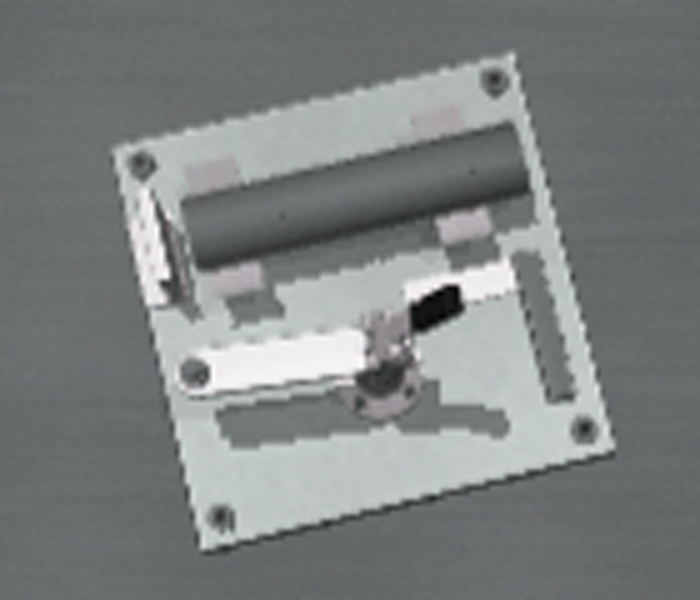

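View pics/sidez.png

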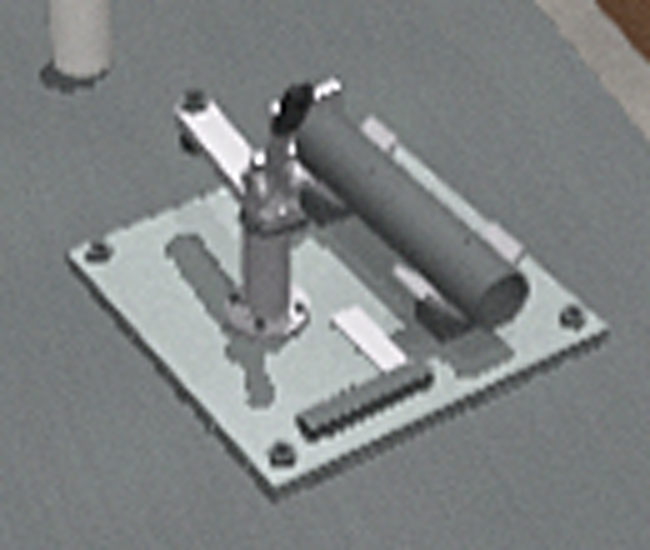

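```bash
python3 - <<'E'
from h import *
im=cv2.imread('pics/top0.png'); C=cam('top')
hsv=cv2.cvtColor(im,cv2.COLOR_BGR2HSV)
g=cv2.cvtColor(im,cv2.COLOR_BGR2GRAY)
m=(g>125).astype(np.uint8); m[:,:240]=0;m[:,380:]=0;m[:130]=0;m[250:]=0
cs=cv2.findContours(m,0,2)[0]; c=np.vstack([x for x in cs if cv2.contourArea(x)>50])
print(cv2.boxPoints(cv2.minAreaRect(c)))
z=lambda u:(np.array(u)+.5)/5-.5+[240,130]
cor=np.array([z(p) for p in[(113,147),(515,55),(615,450),(203,550)]])
for P in (cor,cv2.boxPoints(cv2.minAreaRect(c))):
    P=np.array(P,np.float64); W=onz(C,P,.014); print(W.round(4)); print([np.linalg.norm(W[i]-W[i-1]).round(4) for i in range(4)], W.mean(0).round(4))
W=onz(C,cor,.014)
o=W.mean(0); o[2]=0
# +y of plate: toward end stop (left in image): corners 0,3 minus 1,2 ; +x: corners 0,1 minus 3,2
ex=(W[0]+W[1]-W[3]-W[2]);ey=(W[0]+W[3]-W[1]-W[2])
print(np.degrees(np.arctan2(ex[1],ex[0])),np.degrees(np.arctan2(-ey[0],ey[1])))
th=np.mean([np.arctan2(ex[1],ex[0]),np.arctan2(-ey[0],ey[1])])
Rz=R.from_euler('z',th).as_matrix()
post=o+Rz@[-.055,0,0]
nose=onz(C,[z((195,374))],.142)[0]
print('o',o,'th',th,'post',post,'nose',nose)
d=nose-post;print(np.hypot(d[0],d[1]),'strap ang',np.arctan2(d[1],d[0])-th)
grip=onz(C,[z((437,308))],.2)[0]; print('grip',grip, np.linalg.norm((grip-post)[:2]))
# check project tube ends and post
for p in [[.055,.110,.064],[.055,-.110,.064],[.055,0,.088],[-.055,0,.143]]:
    u=proj(C,Rz@p+o)[0]; print(p,u,(u-[240,130])*5, (proj(cam('side'),Rz@p+o)[0]-[265,160])*5)
E
```

```text
[[260.78967 158.71674]
 [343.43774 139.03864]
 [362.66522 219.794  ]
 [280.01715 239.4721 ]]
[[ 0.747   0.2044  0.014 ]
 [ 0.8098 -0.0669  0.014 ]
 [ 0.5399 -0.1296  0.014 ]
 [ 0.4757  0.1403  0.014 ]]
[np.float64(0.2788), np.float64(0.2785), np.float64(0.2771), np.float64(0.2775)] [0.6431 0.037  0.014 ]
[[ 0.748   0.2091  0.014 ]
 [ 0.8153 -0.0698  0.014 ]
 [ 0.5393 -0.1298  0.014 ]
 [ 0.4761  0.1409  0.014 ]]
[np.float64(0.2804), np.float64(0.287), np.float64(0.2825), np.float64(0.278)] [0.6447 0.0376 0.014 ]
13.180758859435201 13.20996659571726
o [0.6430931 0.0370384 0.       ] th 0.23030252559114478 post [0.58954524 0.02448343 0.        ] nose [0.57136842 0.13154593 0.142     ]
0.10859454925228391 strap ang 1.5086678934262336
grip [ 0.59946211 -0.01315217  0.2       ] 0.03892021301932692
[0.055, 0.11, 0.064] [274.09469234 177.51226242] [170.47346172 237.56131208] [303.76408224 123.90678647]
[0.055, -0.11, 0.064] [340.56423305 161.98541398] [502.82116524 159.92706991] [482.97470744 288.15841929]
[0.055, 0, 0.088] [307.05774676 167.88640973] [335.28873382 189.43204863] [390.23880163 175.72265376]
[-0.055, 0, 0.143] [314.45004854 198.15536334] [372.2502427 340.7768167] [258.26528225 167.09166593]
```

```bash
cat >> h.py <<'E'
TH=0.2303; POST=np.array([.5895,.0245,0.])
def togo(P,xdir,s=None):
    """rows delta for tool-down pose at world P, tool x at azimuth xdir (rad)"""
    s=s or robot.observe(); Rt=rot(s['orientation'])
    zx=np.array([np.cos(xdir),np.sin(xdir),0]); z=np.array([0,0,-1.]); G=np.c_[zx,np.cross(z,zx),z]
    return (Rt.T@(np.array(P)-s['position'])*1000).round(1), np.degrees(R.from_matrix(Rt.T@G).as_rotvec()).round(1)
def strap(ang,x,y,z):
    a=TH+ang; return POST+[x*np.cos(a)-y*np.sin(a),x*np.sin(a)+y*np.cos(a),z]
E
python3 - <<'E'
from h import *
C=cam('top')
print('bottle',onz(C,[(195,212)],.15))
P=strap(1.509,.085,.045,.22); print(P, togo(P,TH+1.509))
E
```

```text
bottle [[0.54865329 0.37724608 0.15      ]]
[0.53088221 0.1007493  0.22      ] (array([-442.2, -364. ,  -20.7]), array([-0.1,  0. , 56. ]))
```

```bash
python3 -m crank '{"delta_pos":[[-20,-16,-20],[-60,-50,-40],[-105,-87,-50],[-150,-124,-50],[-195,-161,-50],[-240,-198,-50],[-285,-235,-50],[-330,-272,-45],[-375,-309,-40],[-415,-341,-30],[-442,-364,-21],[-442,-364,-21]],"dr":[[0,0,2],[0,0,8],[0,0,14],[0,0,20],[0,0,26],[0,0,32],[0,0,38],[0,0,44],[0,0,50],[0,0,54],[0,0,56],[0,0,56]]}' 0 20; python3 - <<'E'
from h import *
print(togo(strap(1.509,.085,.045,.116),TH+1.509), robot.observe()['time'],robot.observe()['gripper_width'])
for n in("wrist","top"):cv2.imwrite(f"pics/{n}1.png",viewer.camera(n)[:,:,::-1])
a=cv2.imread('pics/top1.png')[130:250,240:380]; cv2.imwrite('pics/top1z.png',cv2.resize(a,None,fx=5,fy=5,interpolation=2))
E
```

```text
time: 1.65
position: [0.5311, 0.0978, 0.2198]
orientation: [0.0, 0.647, 0.762, -0.001]
wrist_force: [-0.1, 0.2, 0.1]
gripper_width: 0.007
(array([  3.1,   0.4, 103.7]), array([-0.1,  0.1, -0.3])) 1.65 0.007066050129225889
```

View pics/wrist1.png

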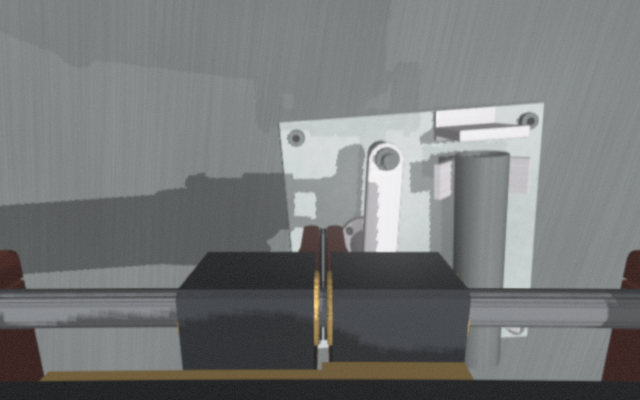

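View pics/top1z.png

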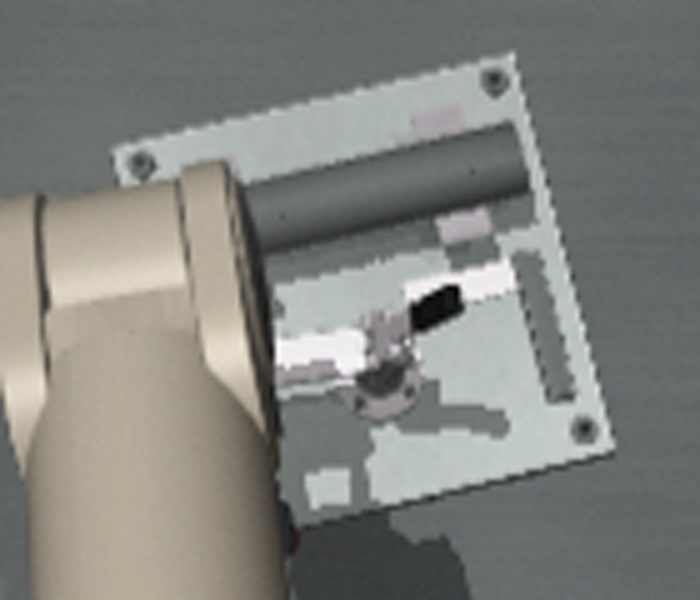

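The wrist view shows the strap upright in the picture. The nose nut is at (386,158), to the right of the closed fingertips at about (323,232), so the fingers are on the correct side. I'll cross-check the nut by casting a wrist ray, and compute the fingertip width.

```bash
python3 - <<'E'
from h import *
C=cam('wrist'); 
n=onz(C,[(386,159)],.142)[0]; d=n-POST; print(n, np.hypot(*d[:2]), np.arctan2(d[1],d[0])-TH)
e=onz(C,[(367,200),(402,200)],.126); print(e,np.linalg.norm(e[0]-e[1]))
t=onz(C,[(303,228),(343,228)],robot.observe()['position'][2]); print(t,np.linalg.norm(t[0]-t[1]))
c=onz(C,[(281,123),(544,102)],.014); print(c,np.linalg.norm(c[0]-c[1]))
E
```

```text
[0.57020875 0.1377808  0.142     ] 0.11491167075733487 1.5091739846068726
[[0.56529663 0.10126872 0.126     ]
 [0.59289865 0.10599257 0.126     ]] 0.028003327320336457
[[0.51843914 0.10182983 0.22028587]
 [0.53977094 0.10548059 0.22028587]] 0.02164194303824339
[[0.4769729  0.14306442 0.014     ]
 [0.74503053 0.21016155 0.014     ]] 0.2763275586921716
```

```bash
python3 -m crank '{"delta_pos":[[2,0,40],[3,0,80],[3,0,104],[3,0,104]],"dr":[[0,0,0],[0,0,0],[0,0,0],[0,0,0]]}' ; python3 - <<'E'
from h import *
for a in np.linspace(1.45,0.1,12):
    print(round(a,3), *togo(strap(a,.085,.026,.116),TH+a))
E
```

```text
time: 2.25
position: [0.5286, 0.1057, 0.1151]
orientation: [-0.001, 0.644, 0.765, -0.001]
wrist_force: [-0.2, -0.1, -0.2]
gripper_width: 0.0
1.45 [-4.  25.4 -1. ] [-0.2  0.   3.6]
1.327 [-2.1 36.2 -1. ] [-0.2  0.  10.6]
1.205 [-1.5 47.1 -1. ] [-0.2  0.  17.6]
1.082 [-2.3 57.9 -1.1] [-0.2  0.  24.7]
0.959 [-4.4 68.6 -1.1] [-0.2  0.1 31.7]
0.836 [-7.8 79.  -1.1] [-0.2  0.1 38.7]
0.714 [-12.5  88.9  -1.2] [-0.2  0.1 45.7]
0.591 [-18.3  98.1  -1.2] [-0.2  0.1 52.8]
0.468 [-25.2 106.5  -1.2] [-0.2  0.1 59.8]
0.345 [-33.1 114.   -1.3] [-0.2  0.1 66.8]
0.223 [-41.8 120.6  -1.3] [-0.2  0.1 73.9]
0.1 [-51.3 125.9  -1.3] [-0.2  0.1 80.9]
```

```bash
python3 -m crank '{"delta_pos":[[-2,10,-1],[-4,18,-1],[-4,25,-1],[-2,36,-1],[-2,47,-1],[-2,58,-1],[-4,69,-1],[-8,79,-1],[-8,79,-1]],"dr":[[0,0,0],[0,0,2],[0,0,4],[0,0,11],[0,0,18],[0,0,25],[0,0,32],[0,0,39],[0,0,39]]}' ; python3 - <<'E'
from h import *
for n in("wrist","top"):cv2.imwrite(f"pics/{n}2.png",viewer.camera(n)[:,:,::-1])
a=cv2.imread('pics/top2.png')[130:250,240:380]; cv2.imwrite('pics/top2z.png',cv2.resize(a,None,fx=4,fy=4,interpolation=2))
for a in [.836,.7,.55,.4,.3,.2,.1,.05,0]:
    print(round(a,3), *togo(strap(a,.085,.026,.116),TH+a))
E
```

```text
time: 3.38
position: [0.6105, 0.1095, 0.1176]
orientation: [0.0, 0.863, 0.505, 0.0]
wrist_force: [-0.2, 0.9, 0.5]
gripper_width: 0.006
0.836 [ 0.8 -2.3  1.4] [-0.   0.  -0.3]
0.7 [3.6 9.4 1.4] [-0.   0.   7.5]
0.55 [ 4.9 22.7  1.4] [-0.   0.  16.1]
0.4 [ 4.1 36.   1.4] [-0.   0.  24.7]
0.3 [ 2.5 44.7  1.4] [-0.   0.  30.4]
0.2 [-0.  53.2  1.4] [-0.   0.  36.1]
0.1 [-3.4 61.5  1.4] [-0.   0.  41.8]
0.05 [-5.3 65.5  1.4] [-0.   0.  44.7]
0 [-7.5 69.4  1.4] [-0.   0.  47.6]
```

View pics/wrist2.png

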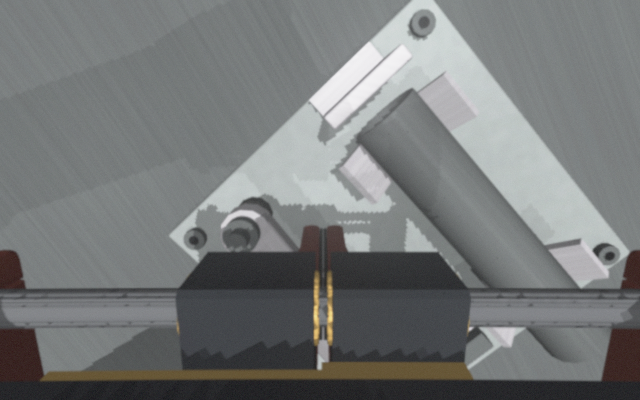

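View pics/top2z.png

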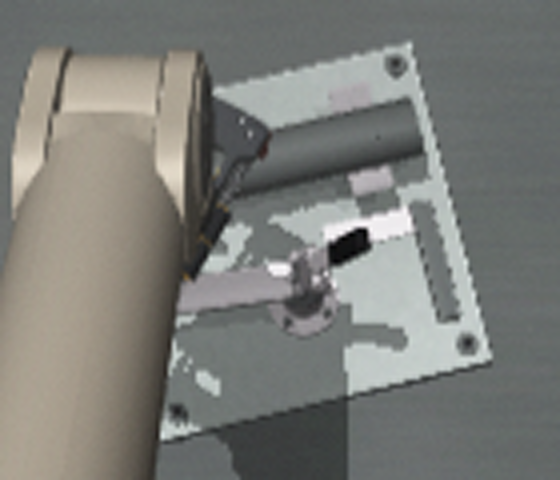

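```bash
python3 - <<'E'
from h import *
C=cam('wrist'); s=robot.observe(); print(s['position'],s['wrist_force'],s['torque'])
for z in (.142,.1):
    n=onz(C,[(237,234)],z)[0]; d=n-POST; print(n, np.hypot(*d[:2]), np.arctan2(d[1],d[0])-TH)
t=onz(C,[(303,228),(343,228)],s['position'][2]); print(t)
a=np.hstack([cv2.imread('pics/wrist2.png')[170:260,150:350]]); cv2.imwrite('pics/w2z.png',cv2.resize(a,None,fx=4,fy=4,interpolation=2))
cv2.imwrite("pics/side2.png",viewer.camera('side')[:,:,::-1])
a=cv2.imread('pics/side2.png')[160:270,265:395]; cv2.imwrite('pics/side2z.png',cv2.resize(a,None,fx=5,fy=5,interpolation=2))
E
```

```text
[0.60945528 0.10961795 0.1174393 ] [-0.17567671 -0.67440238  0.97261726] [-0.03851749  0.09632494  0.03214497]
[0.57667187 0.13570579 0.142     ] 0.11194323456719533 1.4553435810762032
[0.56007091 0.12770453 0.1       ] 0.10731843441932416 1.6182771044547741
[[0.59992772 0.1165067  0.1174393 ]
 [0.61881851 0.10594708 0.1174393 ]]
```

View pics/w2z.png

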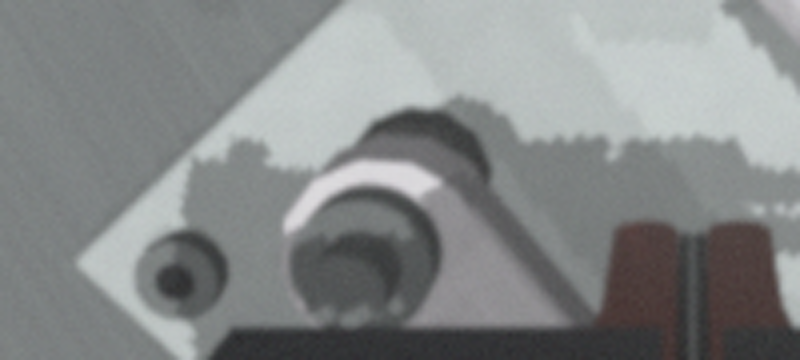

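View pics/side2z.png

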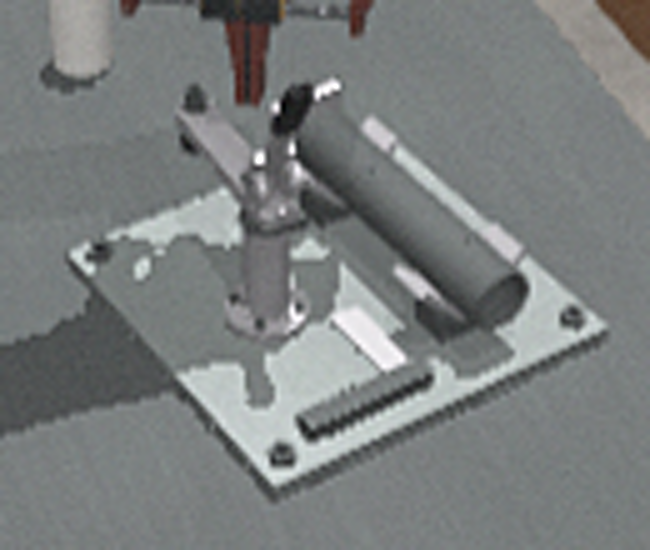

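The wrist view shows the strap unmoved, with the nut at (237,234) and the fingers already past it. The side view shows the fingertips at about (314,181), well above the strap. I'll compare the true tip height with the reported one.

```bash
python3 - <<'E'
from h import *
S=cam('side');C=cam('top'); s=robot.observe(); p=s['position']
print('proj tcp side',proj(S,p), 'top',proj(C,p))
e,d=ray(S,[(314.6,180.6)]);d=d[0]
# nearest point of the ray to vertical line through p
A=np.c_[d,[0,0,-1]]; t=np.linalg.lstsq(A,np.r_[p[:2],0]-e,rcond=None)[0]; print(e+t[0]*d,t[1])
# nut: side zoom (195,98)
print('nut side proj', proj(S,strap(1.509,.110,0,.142)), np.array([195,97])/5+[265,160]-.4)
print('pin', proj(S,strap(0,0,0,.143)))
print('corners',(proj(S,[strap(0,.055+a,b,.014) for a,b in((-.14,.14),(.14,.14),(.14,-.14),(-.14,-.14))])-[265,160])*5)
E
```

```text
proj tcp side [[313.96680227 183.85399135]] top [[286.86532244 193.39275792]]
[0.6115293  0.10893582 0.13172628] 0.13172627644665494
nut side proj [[301.44205295 176.74353793]] [303.6 179. ]
pin [[316.63859828 193.41828379]]
corners [[ 58.57097403 245.22010968]
 [372.12484679 119.82962956]
 [601.16156897 321.54645349]
 [265.13880308 481.17043771]]
```

```bash
python3 - <<'E'
from h import *
T=viewer.calibration('wrist')['T_tool_cam'];K,D,_,_=cam('wrist')
for z in (0,-.019,-.03,-.06):
  for x in(.010,0,-.01):
    P=np.linalg.inv(T)@[x,0,z,1]; print(z,x,cv2.projectPoints(P[:3].reshape(1,1,3),np.zeros(3),np.zeros(3),K,D)[0].ravel().round(1),P[2])
E
```

```text
0 0.01 [324.6 212.7] 0.1923564568333643
0 0 [324.6 230.4] 0.1947534776330365
0 -0.01 [324.6 247.7] 0.19715049843270868
-0.019 0.01 [324.8 223.7] 0.1739103735839364
-0.019 0 [324.8 243.2] 0.1763073943836086
-0.019 -0.01 [324.7 262.1] 0.1787044151832808
-0.03 0.01 [324.9 231.3] 0.16323106222900446
-0.03 0 [324.9 251.9] 0.16562808302867668
-0.03 -0.01 [324.9 271.9] 0.16802510382834887
-0.06 0.01 [325.4 258. ] 0.13410566762464465
-0.06 0 [325.4 282.6] 0.13650268842431684
-0.06 -0.01 [325.3 306.3] 0.13889970922398906
```

The side view puts the true finger ends at z ≈ 0.142, about 22–24 mm above the reported TCP, and the fingertip edge in the wrist view (row ~227) agrees. So the fingers passed over the strap without touching it. I'll go back over it higher up, then come down lower.

```bash
python3 - <<'E'
from h import *
print(togo(strap(1.509,.085,.040,.150),TH+1.509)); print(togo(strap(1.509,.085,.040,.094),TH+1.509))
E
```

```text
(array([-43. , -60.2, -32.5]), array([ -0. ,  -0. , -38.9]))
(array([-43. , -60.1,  23.5]), array([ -0. ,  -0. , -38.9]))
```

```bash
python3 -m crank '{"delta_pos":[[0,0,-20],[0,0,-33],[-10,-14,-33],[-20,-28,-33],[-32,-44,-33],[-43,-60,-33],[-43,-60,-33],[-43,-60,0],[-43,-60,14],[-43,-60,24],[-43,-60,24]],"dr":[[0,0,0],[0,0,0],[0,0,-9],[0,0,-18],[0,0,-27],[0,0,-36],[0,0,-39],[0,0,-39],[0,0,-39],[0,0,-39],[0,0,-39]]}' ; python3 - <<'E'
from h import *
for n in("wrist","side"):cv2.imwrite(f"pics/{n}3.png",viewer.camera(n)[:,:,::-1])
a=cv2.imread('pics/side3.png')[150:250,255:375]; cv2.imwrite('pics/side3z.png',cv2.resize(a,None,fx=5,fy=5,interpolation=2))
p=robot.observe()['position']; print(p,(proj(cam('side'),p)+[2.1,2.3]-[255,150])*5)
E
```

```text
time: 4.9
position: [0.5362, 0.1014, 0.0933]
orientation: [-0.0, 0.645, 0.764, -0.0]
wrist_force: [-0.0, -0.1, -0.2]
gripper_width: 0.004
[0.53674425 0.10149599 0.09404967] [[211.78769991 235.18510182]]
```

View pics/wrist3.png

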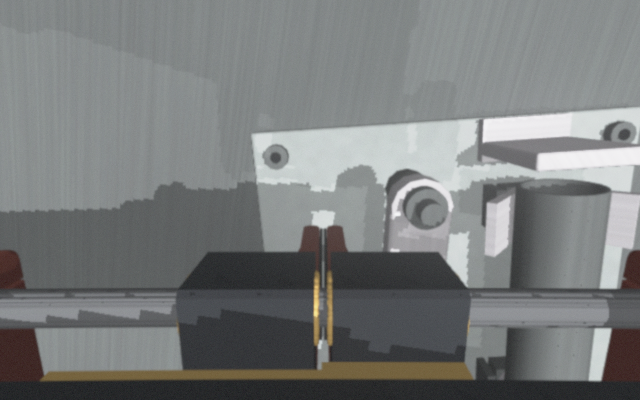

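View pics/side3z.png

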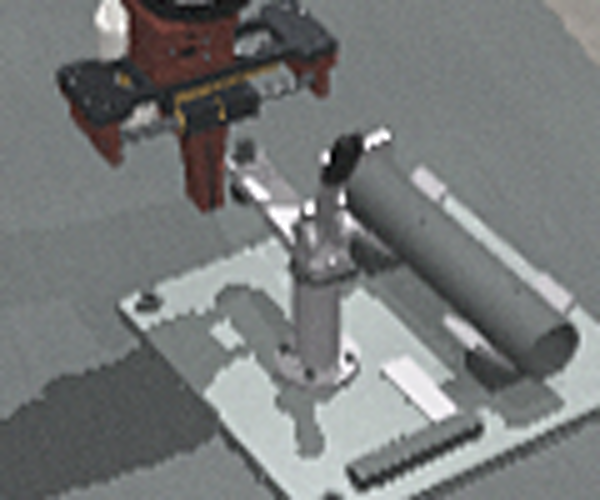

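The fingertips show at (208,209) in the 5× side crop, about 5 px above the predicted TCP at (212,235), so the tip is ≈22 mm above it again. The true tip is now ≈0.116 and beside the strap. I'll lower 6 mm and swing.

```bash
python3 - <<'E'
from h import *
for a in [1.509,1.4,1.25,1.1,.95,.8,.65,.5]:
    print(round(a,3), *togo(strap(a,.085,.0245,.088),TH+a))
E
```

```text
1.509 [ 0.2 14.6  6.1] [ 0. -0.  0.]
1.4 [ 2.4 24.   6.1] [ 0.  -0.   6.2]
1.25 [ 3.7 37.2  6.1] [ 0.  -0.  14.8]
1.1 [ 3.  50.4  6.1] [ 0.  -0.  23.4]
0.95 [ 0.3 63.4  6.1] [ 0. -0. 32.]
0.8 [-4.3 75.8  6.1] [ 0.  -0.  40.6]
0.65 [-10.7  87.4   6.1] [ 0.  -0.  49.2]
0.5 [-18.7  98.    6.1] [ 0.  -0.  57.8]
```

```bash
python3 -m crank '{"delta_pos":[[0,0,6],[0,8,6],[0,14,6],[2,19,6],[2,24,6],[3,30,6],[3,30,6]],"dr":[[0,0,0],[0,0,0],[0,0,0],[0,0,3],[0,0,6],[0,0,10],[0,0,10]]}' ; python3 - <<'E'
from h import *
print(robot.observe()['wrist_force'],robot.observe()['torque'])
for n in("wrist",):cv2.imwrite(f"pics/{n}4.png",viewer.camera(n)[:,:,::-1])
for a in [1.25,1.1,.95,.8,.65,.5,.4,.3,.2,.1,.05]:
    print(round(a,3), *togo(strap(a,.085,.0245,.088),TH+a))
E
```

```text
time: 5.88
position: [0.5659, 0.1097, 0.0874]
orientation: [0.0, 0.709, 0.705, 0.0]
wrist_force: [0.4, 0.4, 0.4]
gripper_width: 0.009
[0.40702666 0.41473147 0.38209557] [-0.05848399  0.05091316 -0.02625427]
1.25 [ 1.9  7.1 -0.6] [0.  0.  4.9]
1.1 [ 3.5 20.3 -0.6] [ 0.   0.  13.5]
0.95 [ 3.1 33.5 -0.6] [ 0.   0.  22.1]
0.8 [ 0.7 46.5 -0.6] [ 0.   0.  30.7]
0.65 [-3.6 59.1 -0.5] [ 0.   0.  39.3]
0.5 [-9.7 70.8 -0.5] [ 0.   0.  47.9]
0.4 [-14.7  78.1  -0.5] [ 0.   0.  53.6]
0.3 [-20.5  84.8  -0.5] [ 0.   0.  59.4]
0.2 [-26.9  91.   -0.5] [ 0.   0.  65.1]
0.1 [-33.8  96.4  -0.5] [ 0.  -0.  70.8]
0.05 [-37.5  98.9  -0.5] [ 0.  -0.  73.7]
```

View pics/wrist4.png

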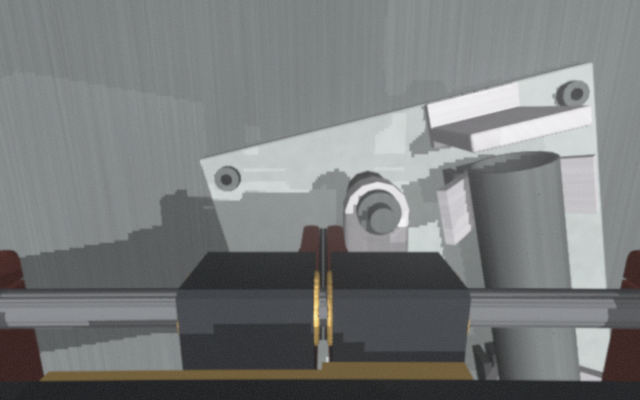

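The nose nut (378,215) is still upright in the picture after the tool turned 10°, and the strap edge touches the finger at column 343. The strap is following, so I'll continue the arc.

```bash
python3 -m crank '{"delta_pos":[[2,7,0],[3,14,0],[3,20,0],[3,34,0],[1,46,0],[-4,59,0],[-10,71,0],[-15,78,0],[-15,78,0]],"dr":[[0,0,5],[0,0,9],[0,0,14],[0,0,22],[0,0,31],[0,0,39],[0,0,48],[0,0,54],[0,0,54]]}' ; python3 - <<'E'
from h import *
print(robot.observe()['wrist_force'],robot.observe()['torque'])
for n in("wrist",'top'):cv2.imwrite(f"pics/{n}5.png",viewer.camera(n)[:,:,::-1])
a=cv2.imread('pics/top5.png')[130:250,240:380]; cv2.imwrite('pics/top5z.png',cv2.resize(a,None,fx=5,fy=5,interpolation=2))
for a in [.3,.2,.1,.05,0,-.03]:
    print(round(a,3), *togo(strap(a,.085,.0245,.088),TH+a))
E
```

```text
time: 7.05
position: [0.6436, 0.0937, 0.0874]
orientation: [0.0, 0.952, 0.307, 0.0]
wrist_force: [0.8, -0.5, -0.5]
gripper_width: 0.008
[ 0.81563745 -0.45097143 -0.47527125] [-0.0118713   0.17444258  0.02266995]
0.3 [ 3.1  8.5 -0.6] [0.  0.  5.4]
0.2 [ 4.3 17.3 -0.6] [ 0.   0.  11.2]
0.1 [ 4.6 26.1 -0.6] [ 0.   0.  16.9]
0.05 [ 4.4 30.6 -0.6] [ 0.   0.  19.8]
0 [ 4.  35.  -0.6] [ 0.   0.  22.6]
-0.03 [ 3.7 37.6 -0.6] [ 0.   0.  24.3]
```

View pics/wrist5.png

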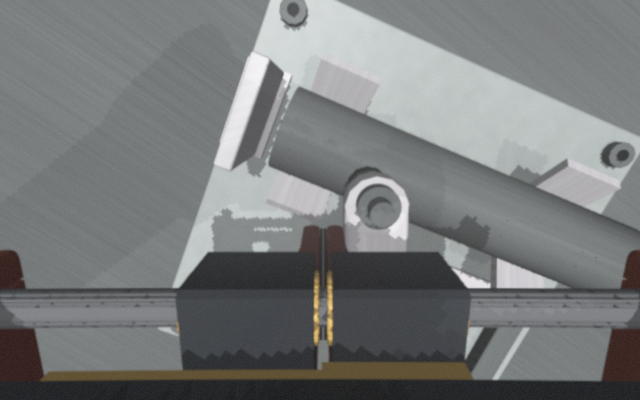

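View pics/top5z.png

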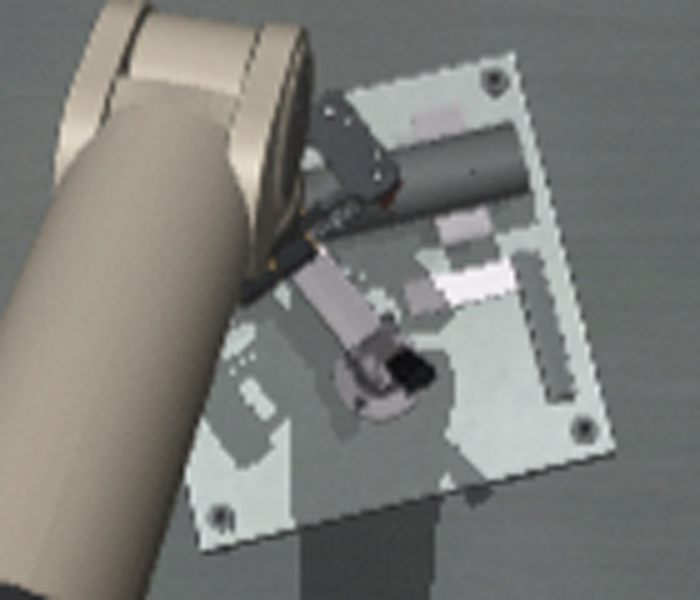

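The strap follows, with its bar now pointing up-left in the top crop from (375,345) to (310,265) and the nose over the tube's near edge. I'll push gently on to the stop.

```bash
python3 -m crank '{"delta_pos":[[3,8,0],[4,17,0],[5,26,0],[4,30,0],[4,33,0],[4,35,0],[4,36,0],[4,36,0]],"dr":[[0,0,5],[0,0,11],[0,0,17],[0,0,20],[0,0,22],[0,0,23],[0,0,23],[0,0,23]]}' ; python3 - <<'E'
from h import *
s=robot.observe();print(rot(s['orientation']).T@s['wrist_force'],s['torque'])
print(togo(strap(0,.085,.0245,.088),TH))
for n in("wrist",'top'):cv2.imwrite(f"pics/{n}6.png",viewer.camera(n)[:,:,::-1])
a=cv2.imread('pics/top6.png')[130:250,240:380]; cv2.imwrite('pics/top6z.png',cv2.resize(a,None,fx=5,fy=5,interpolation=2))
E
```

```text
time: 8.15
position: [0.6672, 0.0669, 0.0874]
orientation: [-0.0, 0.994, 0.11, -0.0]
wrist_force: [-0.2, 0.3, -0.5]
gripper_width: 0.007
[-0.16314902 -0.37227128  0.48162426] [0.26036111 0.33776276 0.01411187]
(array([-0.3, -1. , -0.6]), array([-0. ,  0. , -0.5]))
```

View pics/wrist6.png

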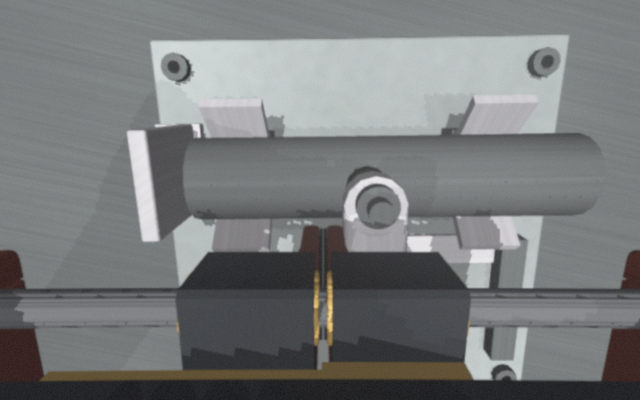

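View pics/top6z.png

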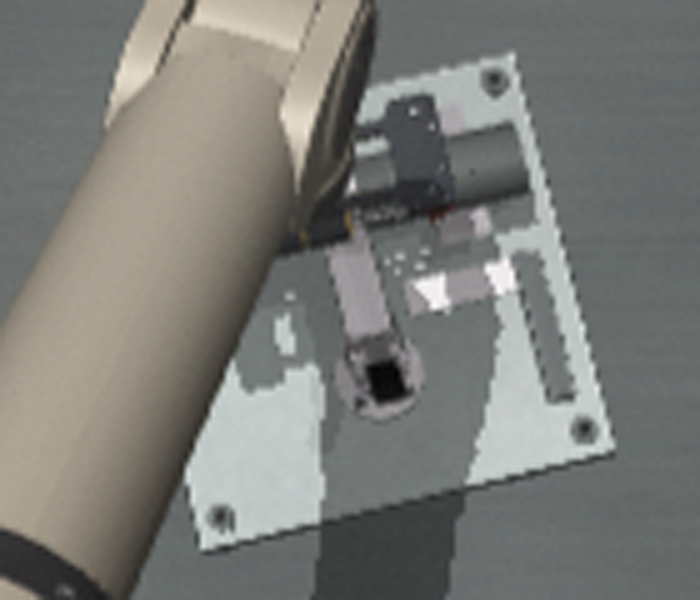

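The strap is now about square, with the nut at (378,208) over the tube, but there is no stop force yet. I'll press on in small steps until the force rises.

```bash
python3 -m crank '{"delta_pos":[[0,2,0],[0,2,0]],"dr":[[0,0,0],[0,0,0]]}'; python3 -m crank '{"delta_pos":[[0,2,0],[0,2,0]],"dr":[[0,0,0],[0,0,0]]}';  python3 -m crank '{"delta_pos":[[0,2,0],[0,2,0]],"dr":[[0,0,0],[0,0,0]]}'; python3 - <<'E'
from h import *
s=robot.observe();print(rot(s['orientation']).T@s['wrist_force'],s['torque'])
print(togo(strap(0,.085,.0245,.088),TH))
E
```

```text
time: 8.5
position: [0.6679, 0.0651, 0.0874]
orientation: [-0.0, 0.994, 0.11, 0.0]
wrist_force: [-0.6, 1.6, -0.8]
gripper_width: 0.004
time: 8.75
position: [0.668, 0.0648, 0.0873]
orientation: [-0.001, 0.994, 0.111, -0.0]
wrist_force: [-0.8, 5.1, 1.2]
gripper_width: 0.002
time: 9.0
position: [0.6681, 0.0647, 0.0873]
orientation: [-0.002, 0.994, 0.111, -0.001]
wrist_force: [-3.0, 8.2, 1.7]
gripper_width: 0.004
[-1.11002408 -8.66718013 -1.63799218] [ 1.71953632e+00  8.98065928e-01 -1.41891712e-03]
(array([-0.7, -3.3, -0.7]), array([-0.3,  0.1, -0.4]))
```

The pose holds still while the force rises to 8.7 N, so the strap is at its stop. I'll back off sideways and rise to about lever height, then look.

```bash
python3 -m crank '{"delta_pos":[[0,-4,0],[0,-14,0],[0,-28,0],[0,-28,-30],[0,-28,-70],[0,-28,-110],[0,-28,-110]],"dr":[[0,0,0],[0,0,0],[0,0,0],[0,0,0],[0,0,0],[0,0,0],[0,0,0]]}'; python3 - <<'E'
from h import *
s=robot.observe();print(rot(s['orientation']).T@s['wrist_force'])
for n in("side",'top','wrist'):cv2.imwrite(f"pics/{n}7.png",viewer.camera(n)[:,:,::-1])
a=cv2.imread('pics/top7.png')[130:250,240:380];b=cv2.imread('pics/side7.png')[130:250,255:395]
cv2.imwrite('pics/7z.png',np.vstack([cv2.resize(a,None,fx=5,fy=5,interpolation=2)[200:500,100:],cv2.resize(b,None,fx=5,fy=5,interpolation=2)[:300,100:]]))
cv2.imwrite('pics/side7z.png',cv2.resize(b,None,fx=5,fy=5,interpolation=2)); cv2.imwrite('pics/top7z.png',cv2.resize(a,None,fx=5,fy=5,interpolation=2))
S=cam('side');T=cam('top')
for e in (72,66,60):
    e_=np.radians(e); p=strap(0,-.085*np.cos(e_)+.0*np.sin(e_),0,.143+.085*np.sin(e_)); print(e,p,(proj(S,p)+[2.1,2.3]-[255,130])*5,(proj(T,p)-[240,130])*5)
E
```

```text
time: 9.88
position: [0.6647, 0.0888, 0.2009]
orientation: [-0.0, 0.994, 0.11, 0.003]
wrist_force: [0.3, -0.1, -0.1]
gripper_width: 0.003
[0.27064516 0.13425676 0.15161517]
72 [0.56392704 0.01850417 0.2238398 ] [[283.17619145 242.81706898]] [[378.39818249 360.87263816]]
66 [0.55584017 0.01660812 0.22065136] [[272.16223989 251.06689027]] [[381.97564606 376.1033006 ]]
60 [0.54812209 0.01479854 0.21661216] [[261.66505554 260.2206034 ]] [[385.42390442 390.85764712]]
```

View pics/side7z.png

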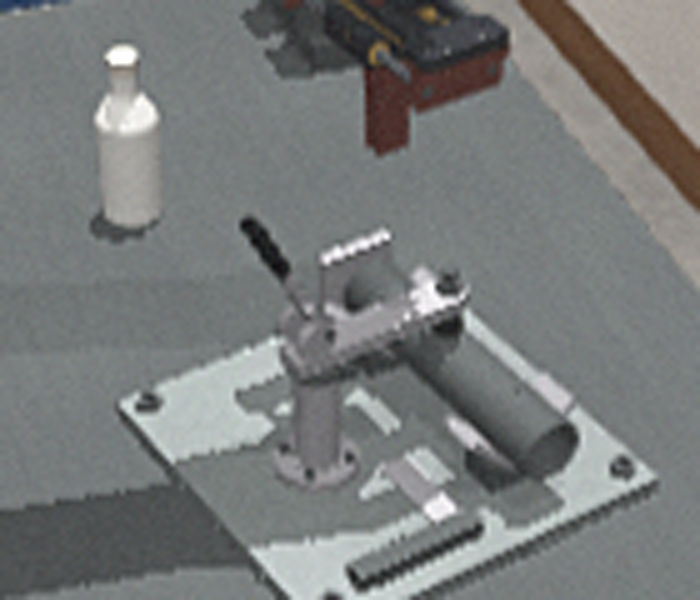

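View pics/top7z.png

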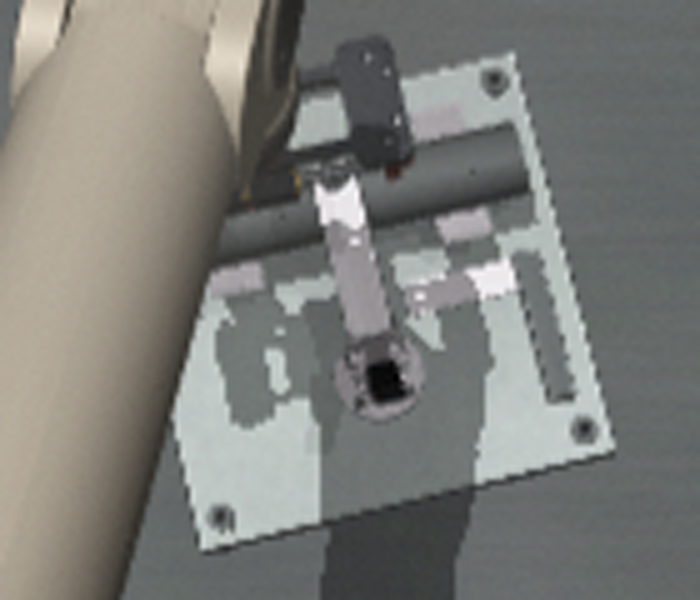

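View pics/wrist7.png

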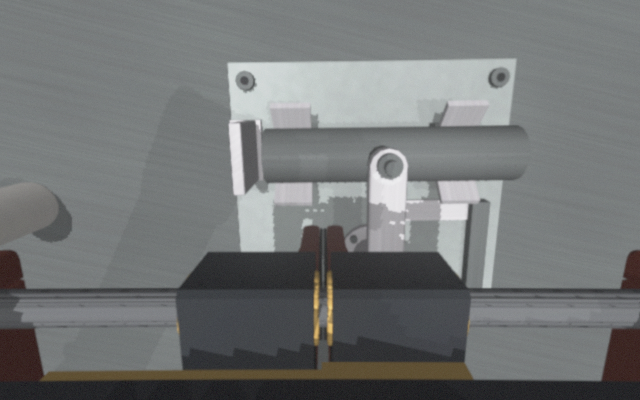

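The side crop shows the lever grip at (265,248), and the top crop shows it at (385,382). Both give an elevation of ≈64° with the lever in the strap's plane. Next I'll check the strap angle from the wrist view and work out the lever arc.

```bash
cat >> h.py <<'E'
OFF=.022
def lev(e,r=.085,n=.0055,half=.010):
    e=np.radians(e); return strap(0,-r*np.cos(e)+n*np.sin(e)+half,0,.143+r*np.sin(e)+n*np.cos(e)-OFF)
E
python3 - <<'E'
from h import *
C=cam('wrist')
n=onz(C,[(391,167)],.142)[0]; d=n-POST; print('nut',np.hypot(*d[:2]),np.arctan2(d[1],d[0])-TH)
e=onz(C,[(370,190),(407,190),(369,235),(406,235)],.126); m=(e[:2].mean(0),e[2:].mean(0)); d=m[0]-m[1]; print('axis',np.arctan2(d[1],d[0])-TH,np.linalg.norm(e[0]-e[1]))
c=onz(C,[(229,62),(516,59)],.014); d=c[0]-c[1]; print('plate y',np.arctan2(-d[0],d[1])-TH)
print('pre',togo(strap(0,.02,0,.201),TH))
for e in (64,60,50,40,30,20,10,3): print(e,togo(lev(e),TH))
E
```

```text
nut 0.11025106036522794 0.00502602376609701
axis 0.013811225502877611 0.026880939843956387
plate y -0.00032294619263104063
pre (array([-64.9,  47. ,  -4.5]), array([-0. ,  0.1, -0.5]))
64 (array([-107.2,   47.4,   -3.3]), array([-0. ,  0.1, -0.5]))
60 (array([-112.6,   47.4,   -0.8]), array([-0. ,  0.1, -0.5]))
50 (array([-125.3,   47.6,    6.9]), array([-0. ,  0.1, -0.5]))
40 (array([-136.4,   47.7,   16.7]), array([-0. ,  0.1, -0.5]))
30 (array([-145.7,   47.7,   28.3]), array([-0. ,  0.1, -0.5]))
20 (array([-152.8,   47.8,   41.4]), array([-0. ,  0.1, -0.5]))
10 (array([-157.5,   47.9,   55.4]), array([-0. ,  0.1, -0.5]))
3 (array([-159.4,   47.9,   65.7]), array([-0. ,  0.1, -0.5]))
```

```bash
python3 -m crank '{"delta_pos":[[-20,15,-4],[-45,35,-4],[-65,47,-4],[-85,47,-4],[-98,47,-4],[-107,47,-3],[-113,47,-1],[-119,47,3],[-125,48,7],[-131,48,12],[-136,48,17],[-136,48,17]],"dr":[[0,0,-0.5],[0,0,-0.5],[0,0,-0.5],[0,0,-0.5],[0,0,-0.5],[0,0,-0.5],[0,0,-0.5],[0,0,-0.5],[0,0,-0.5],[0,0,-0.5],[0,0,-0.5],[0,0,-0.5]]}'; python3 - <<'E'
from h import *
s=robot.observe();print(rot(s['orientation']).T@s['wrist_force'])
for n in("side",'wrist'):cv2.imwrite(f"pics/{n}8.png",viewer.camera(n)[:,:,::-1])
b=cv2.imread('pics/side8.png')[130:250,255:395]
cv2.imwrite('pics/side8z.png',cv2.resize(b,None,fx=5,fy=5,interpolation=2))
for e in (40,30,20,10,5,3,0): print(e,togo(lev(e),TH))
E
```

```text
time: 11.52
position: [0.5395, 0.0115, 0.1798]
orientation: [0.0, 0.993, 0.114, -0.001]
wrist_force: [-0.0, 0.5, 0.2]
gripper_width: 0.008
[ 0.05823845 -0.46875508 -0.15792499]
40 (array([-0.3, -1.5,  0.3]), array([ 0. ,  0.1, -0.1]))
30 (array([-9.6, -1.5, 11.9]), array([ 0. ,  0.1, -0.1]))
20 (array([-16.7,  -1.5,  24.9]), array([ 0. ,  0.1, -0.1]))
10 (array([-21.5,  -1.5,  39. ]), array([ 0. ,  0.1, -0.1]))
5 (array([-22.9,  -1.5,  46.3]), array([ 0. ,  0.1, -0.1]))
3 (array([-23.3,  -1.5,  49.2]), array([ 0. ,  0.1, -0.1]))
0 (array([-23.7,  -1.5,  53.7]), array([ 0. ,  0.1, -0.1]))
```

View pics/side8z.png

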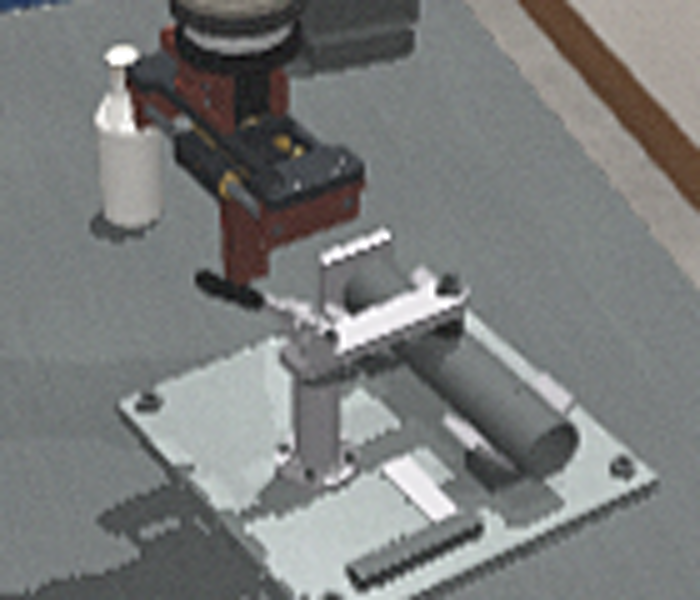

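View pics/wrist8.png

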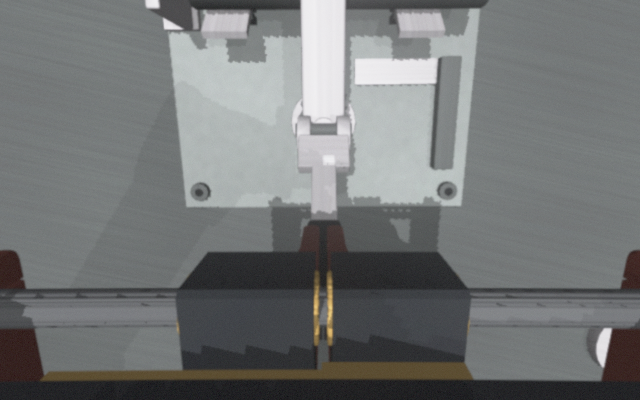

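The side crop shows the lever pushed down to about 35–40°, with the fingertip on its grip near (245,280). The wrist view shows the lever centred under the finger seam at column 323. I'll continue down the arc.

```bash
python3 -m crank '{"delta_pos":[[-5,-1,6],[-10,-1,12],[-14,-1,18],[-17,-1,25],[-20,-1,32],[-22,-1,39],[-23,-1,44],[-23,-1,47],[-23,-1,47]],"dr":[[0,0,0],[0,0,0],[0,0,0],[0,0,0],[0,0,0],[0,0,0],[0,0,0],[0,0,0],[0,0,0]]}'; python3 -m crank '{"delta_pos":[[0,0,2],[0,0,2]],"dr":[[0,0,0],[0,0,0]]}'; python3 - <<'E'
from h import *
s=robot.observe();print(rot(s['orientation']).T@s['wrist_force'])
for n in("side",'wrist'):cv2.imwrite(f"pics/{n}9.png",viewer.camera(n)[:,:,::-1])
b=cv2.imread('pics/side9.png')[130:250,255:395]
cv2.imwrite('pics/side9z.png',cv2.resize(b,None,fx=5,fy=5,interpolation=2))
for e in (5,3,0): print(e,togo(lev(e),TH))
E
```

```text
time: 12.75
position: [0.5172, 0.008, 0.133]
orientation: [-0.0, 0.993, 0.115, -0.001]
wrist_force: [0.1, -1.2, 0.4]
gripper_width: 0.007
time: 13.0
position: [0.5175, 0.008, 0.1312]
orientation: [-0.0, 0.993, 0.115, -0.0]
wrist_force: [0.1, -0.1, 1.2]
gripper_width: 0.002
[ 0.10587551  0.12126639 -1.18328378]
5 (array([-0.7,  0.2, -2.5]), array([-0., -0., -0.]))
3 (array([-1.1,  0.2,  0.5]), array([-0., -0., -0.]))
0 (array([-1.5,  0.2,  4.9]), array([-0., -0., -0.]))
```

View pics/side9z.png

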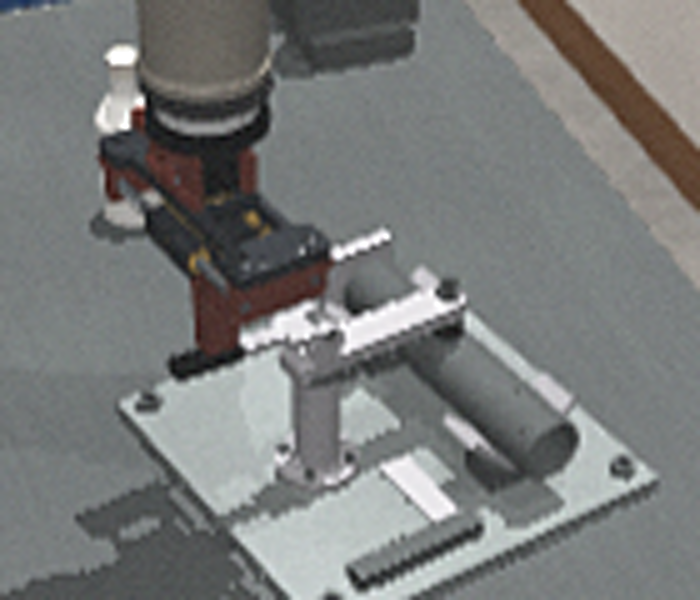

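The lever is now nearly level in the side view, with the grip end at (175,365) and the fingertip on it. I'll press on in small steps until the stop shows in the force.

```bash
for i in 1 2 3; do python3 -m crank '{"delta_pos":[[0,0,2],[0,0,2]],"dr":[[0,0,0],[0,0,0]]}'; done
```

```text
time: 13.35
position: [0.5179, 0.0078, 0.1295]
orientation: [-0.0, 0.993, 0.115, 0.0]
wrist_force: [-1.6, 0.5, 1.5]
gripper_width: 0.008
time: 13.6
position: [0.5179, 0.0077, 0.1288]
orientation: [-0.001, 0.993, 0.114, -0.0]
wrist_force: [-7.1, 1.3, 19.8]
gripper_width: 0.01
time: 13.85
position: [0.518, 0.0076, 0.1283]
orientation: [-0.002, 0.993, 0.114, -0.0]
wrist_force: [-13.4, 1.6, 38.4]
gripper_width: 0.005
```

The force rises steeply to 38 N with the pose static, so the lever is at its stop. I'll lift off straight up and move clear.

```bash
python3 -m crank '{"delta_pos":[[0,0,-8],[0,0,-30],[0,0,-70],[0,0,-120],[0,0,-150],[-10,-40,-150],[-20,-90,-150],[-20,-140,-150],[-20,-190,-150],[-20,-220,-150],[-20,-220,-150]],"dr":[[0,0,0],[0,0,0],[0,0,0],[0,0,0],[0,0,0],[0,0,0],[0,0,0],[0,0,0],[0,0,0],[0,0,0],[0,0,0]]}'; python3 - <<'E'
from h import *
for n in("side",'top','wrist'):cv2.imwrite(f"pics/{n}10.png",viewer.camera(n)[:,:,::-1])
b=cv2.imread('pics/side10.png')[130:250,255:395]
cv2.imwrite('pics/side10z.png',cv2.resize(b,None,fx=5,fy=5,interpolation=2))
a=cv2.imread('pics/top10.png')[130:250,240:380]
cv2.imwrite('pics/top10z.png',cv2.resize(a,None,fx=5,fy=5,interpolation=2))
S=cam('side');T=cam('top')
for v in(1.2,1.1,1.0):
    e=1.25-v
    p=strap(0,-.085*np.cos(e),0,.143+.085*np.sin(e)); print(v,(proj(S,p)+[2.1,2.3]-[255,130])*5,(proj(T,p)-[240,130])*5)
    p=strap(0,-.110*np.cos(e),0,.143+.110*np.sin(e)); print('end',(proj(S,p)+[2.1,2.3]-[255,130])*5,(proj(T,p)-[240,130])*5)
E
```

```text
time: 15.22
position: [0.4475, 0.2196, 0.2751]
orientation: [0.0, 0.993, 0.117, 0.0]
wrist_force: [1.4, -0.6, -0.5]
gripper_width: 0.005
1.2 [[208.30684481 367.61952304]] [[404.90967017 477.53264198]]
end [[174.66866097 379.51431606]] [[414.70310573 518.48790663]]
1.1 [[208.92625558 357.04470051]] [[404.34717149 474.5912253 ]]
end [[175.31428528 365.7590332 ]] [[414.05920357 515.02778775]]
1.0 [[210.68543572 346.10018227]] [[403.44684531 470.23503099]]
end [[177.46443978 351.48699642]] [[412.97022971 509.70055947]]
```

View pics/side10z.png

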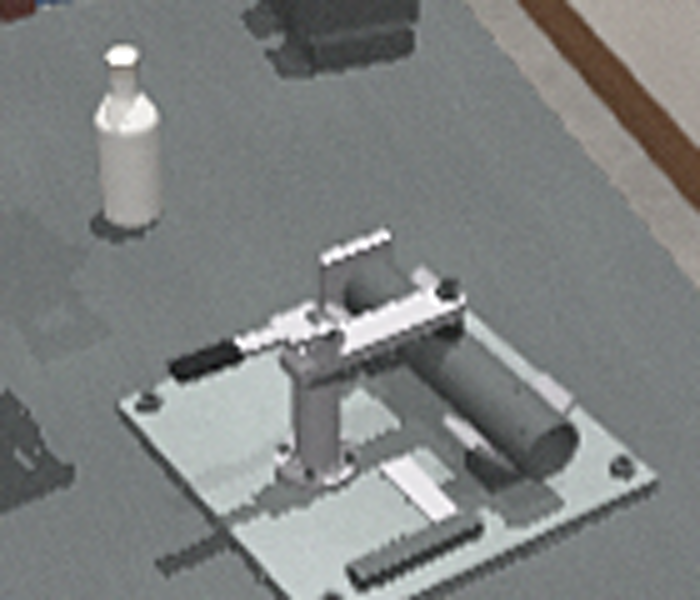

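View pics/top10z.png

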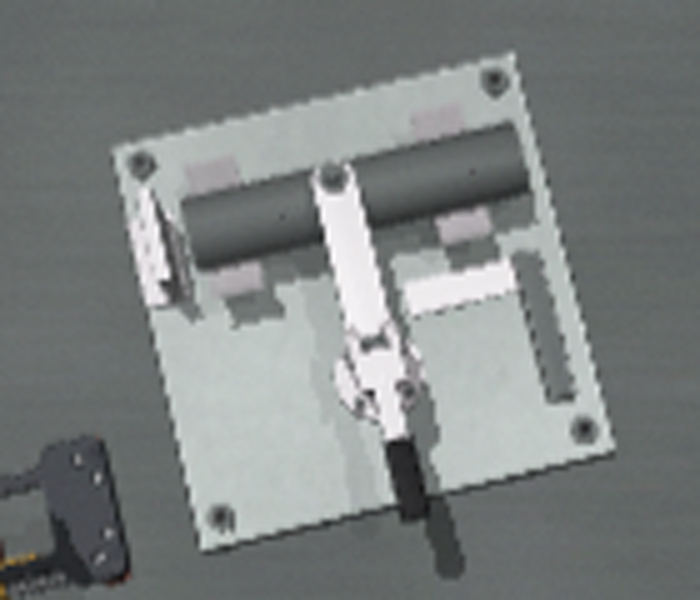

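View pics/top10.png

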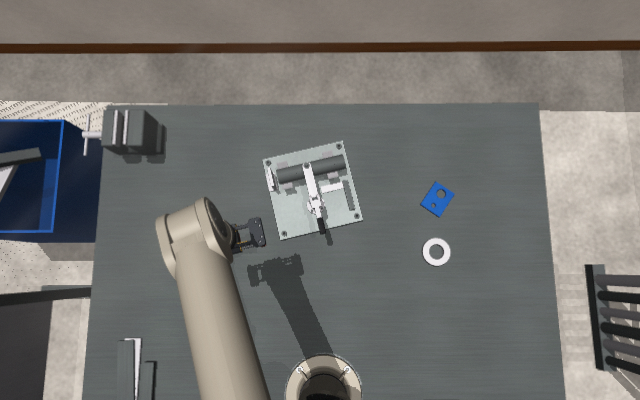

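```bash
python3 - <<'E'
from h import *
T=cam('top'); z=lambda u:(np.array(u)+.5)/5-.5+[240,130]
n=onz(T,[z((332,178))],.136)[0]; d=n-POST; print('nut r,ang',np.hypot(*d[:2]),np.arctan2(d[1],d[0])-TH)
im=cv2.imread('pics/top10.png')
g=cv2.cvtColor(im,cv2.COLOR_BGR2GRAY); m=((g>200)).astype(np.uint8)
m[:170]=0;m[198:]=0;m[:,:300]=0;m[:,318]=0;m[:,319:]=0
ys,xs=np.nonzero(m); rows=sorted(set(ys)); c=np.array([[xs[ys==r].mean(),r] for r in rows]); W=onz(T,c,.120)
p=np.polyfit(W[:,0],W[:,1],1)[0]; print('bar axis',np.arctan(p)-TH, len(rows))
a,b=cv2.imread('pics/top0.png').astype(int),im.astype(int)
for nm,(u0,v0,u1,v1) in dict(bottle=(180,195,208,225),gusset=(410,170,465,225),flange=(415,230,460,275),square=(342,180,360,212),tubeR=(322,150,350,175)).items():
    dd=np.abs(a-b)[v0:v1,u0:u1].max(2); print(nm,dd.mean().round(2),(dd>40).sum())
s=robot.observe();print(s['time'],s['wrist_force'])
E
```

```text
nut r,ang 0.10655033779033894 0.01537741264302911
bar axis -0.024417771737103605 28
bottle 45.57 415
gusset 2.45 0
flange 2.32 0
square 2.68 0
tubeR 2.55 0
15.375 [ 1.48197332 -0.23344825  0.34729249]
```

```bash
python3 - <<'E'
from h import *
a,b=cv2.imread('pics/side0.png').astype(int),cv2.imread('pics/side10.png').astype(int)
dd=np.abs(a-b)[135:180,270:290].max(2); print('bottle side diff',dd.mean(),(dd>40).sum())
robot.close_job()
E
```

```text
bottle side diff 3.928888888888889 0
the job is handed in; nothing more can be done
```

The tube is clamped and the job is handed in, at about 15 s of the 56 s allowed. I pushed the strap round to its stop with the closed fingertips, then pushed the cam lever down to its stop. The hand finished clear, above and to the side.

**First pass missed:** my first swing went over the strap without touching it. The finger ends sit about 22 mm behind the reported TCP, which I saw in the side and wrist views. I went back over the strap, came down lower, and pushed it properly from the correct side.

**Last checks:**
- **Strap:** its pose held still while the side force rose to about 8.7 N. The final top view puts it between -0.02 and +0.015 rad of square, which is within measuring error.
- **Lever:** at the end the force climbed to 38 N upward (about 41 N in total) with almost no further travel. The top view matches the fully-down position. The side view alone falls between 1.1 and 1.2 rad, and matches 1.2 once that view's usual offset is allowed for.
- **Foot:** I saw the strap nose drop in the pictures, but did not measure the clamping force on the tube.
- **Tube and loose things:** the visible end of the tube, the square, gusset and flange are unchanged between the first and last top views. The arm hid the bottle from above, and the side view shows it unmoved.

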